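Dock the transfer box and hold its purge valve open

ROBOT

A 6-joint arm with a two-finger parallel gripper is mounted at the origin on the work surface. World frame = base frame: x ahead of the robot, y to its left, z up, the work surface at z = 0. Lengths are in m, angles in rad, forces in N, time in s.
With the tool pointing down it reaches from about 0.225 to 0.875 m from the base axis. Payload 3.4 kg.
Tool frame: the origin (TCP) lies on the mounting face of the last link; the fingertips stand 173 mm ahead of it and the grasp point (between the pads) lies 155 mm ahead of it (env.nose_length is the distance from the TCP to the fingertips, in m); z points along the fingers, y is the direction in which the jaws open and shut (so a half turn about z gives the same grasp; the last joint's range is limited). The gripper opens to 85 mm and grips with 20 to 120 N. Pads are 22 mm wide; open, the fingers measure 114 mm over their backs; the gripper's body (76 mm by 85 mm) begins 54 mm behind the grasp point. The pads swing forward as they close: fully open they stand 13 mm farther back than shut.
Start: joints at [-1.335, 0.276, 1.505, -0, 1.361, -0.121], TCP at [0.201, -0.539, 0.405] pointing down, gripper open.
Joint ranges: [-2.89, 2.89], [-0.75, 2.08], [0.22, 2.7], [-1.18, 4.32], [0.11, 2.71], [-2.7, 2.7]. Speed limits (rad/s): [2.57, 2.57, 3.14, 3.14, 3.14, 3.14].

INTERFACE

Orientations are given as [roll, pitch, yaw] about the fixed x, y, z axes, in that order (R = Rz(yaw) Ry(pitch) Rx(roll)).
In Python, from cell import env, vision gives the robot as it stands.
- The arm moves only by the tool servo_tool, never from a script. Its argument "steps" is a list of rows, each an object with "slide": the shift along the tool's x, y, z in cm, a list of three; "rotation": the turn, a rotation vector about the tool's x, y, z in rad, a list of three. A call has 1 to 10 rows; each row shifts and turns the commanded pose from where the row before left it, along the tool's axes as they then stand; what a row does not reach is not made up. A row lasts 1/12 s, in which the tool goes at most 41.7 mm and 7.16 degrees, less where a joint would pass 70% of its speed; a pose out of reach is approached as far as the arm can. A call with a gripper value outside its range is refused whole. "grip" is the finger opening in cm, from 0 to 8.54, set as the call begins (left out, the last holds). The fingers move at their own pace and stop on an object; "newtons" is the grip in N (left out, the last holds). Time passes only in rows, so rows that do not move let the fingers close. It gives the time, the measured TCP pose, the force and the opening at its end, in the units of the state.
- env.observe(): the state, without advancing time (a new reading comes with each control period).
- vision.capture(name): name is "side" or "top" or "wrist"; returns the picture (384x512x3 uint8, red, green, blue); there is no depth.
- vision.camera_model(name): a dict with "fx", "fy", "cx", "cy" (pixels), "cam_to_world" (4x4, takes a point from camera to world coordinates); the wrist camera has in their place "hand_eye" (4x4, takes a point from camera to tool coordinates, whose origin is the TCP and whose axes are the flange's). Camera axes: x right, y down, z forward; pixel columns grow to the right and rows downward; lengths in m; the calibration is good to about 2 mm. A picture is of the moment at which its call begins: read the wrist's pose just before it. camera_model takes no time and is no camera call.
- env.hand_in(): hands the job in, once; it reports no verdict.
The state is a dict: "time_s": time; "q": joint angles; "joint_vel": joint speeds; "joint_torque": joint torques, N m; "eef_pos": TCP position; "orientation": TCP orientation; "force": force on the tool from outside, world axes, zero at the start; "wrist_torque": the same for the moment, N m; "opening": opening from 0.0 (shut) to 1.0 (fully open).
Only numpy, scipy, OpenCV 4.12 (cv2) and the standard library are available. Lean on these libraries where they do the work, as an engineer would, in place of code of your own. Each camera call takes 0.05 s, during which the arm holds its last target.

TASK

Push the white transfer box along the roller track into the station bay, right up against the end stop. Then take the bayonet purge cap from its stand, push it down into the port on top of the docked box with its lugs through the two slots, and turn it a quarter turn clockwise (seen from above) against the spring to open the purge valve. The valve springs shut if let go, so finish while still gripping the cap and holding it turned, and leave the jar, tip rack and mouse alone.

Things in the scene. Friction and masses are not known exactly. Their poses are not given: they have to be found in the camera images.
- track: Fixed aluminium roller track, 145 mm wide (x), spanning y = -260 to +195 mm of its own frame; origin on the table, mid-width. Ten free rollers (tops 40 mm above the table) at y = -253 to +41 mm, then a bay with a flat floor at that height, cheeks 42 mm above it and an end stop (face at y = +180 mm, same height). Side rails 14 mm above the rollers leave the box 2.5 mm play a side.
- bay (a point): Where the centre of the transfer box's underside lies when it is fully docked against the end stop, on the bay floor (40 mm above the table). Axes as the track: +y is the direction to push the box.
- box: Loose white metal box, 120 x 120 mm and 75 mm high, 0.6 to 0.95 kg, standing on the rollers. Origin: centre of its underside; z up, y along the track. Push it on its -y side. A round aluminium port collar (62 mm dia) stands 8 mm proud in the middle of its top.
- port (a point): Centre of the top face of the port collar, 83 mm above the box's underside; axes as the box. Hole 32 mm dia, with two 12 mm wide slots reaching 24 mm out from the centre along +x and -x (across the track), through a top flange 6 mm thick; below it the lugs are free to turn. 17 mm down waits a sprung plate with a groove along x for the cap's tongue.
- plunger (a joint): How far the cap has pressed the sprung plate in the port down, m: 0 at rest, 0.008 when the cap is seated flush; the spring gives about 4 N at first and 10 N when flush.
- valve (a joint): Turn of the purge valve (the sprung plate), rad: 0 shut, grows clockwise seen from above, stop at 1.5 (open). The torsion spring rises to 0.22 N m. The cap's tongue has some play, so the cap leads the valve by about 0.15 rad.
- cap: Loose bayonet cap, 0.16 kg, upright in its stand. Origin: centre of the underside (seating face) of its grey disc, 64 mm dia, 8 mm thick. Grip bar on top along the cap's x: 56 long, 16 wide, from 8 to 44 mm above the origin. Enters the port with x along the port's x, either way round (half a turn is the same). Flush: origin at the port point.
- stand: Fixed white ring on the table holding the cap, 68 mm outer and 52 mm inner dia, 34 mm high; the cap's disc rests on its rim. Origin on the table at its centre.
- jar: Bystander: amber jar with white lid, 60 mm dia, 100 mm high. Origin: centre of the underside. Leave alone.
- tiprack: Bystander: clear pipette-tip rack 80 x 120 x 51 mm. Origin: centre of the underside. Leave alone.
- mouse: Bystander: white computer mouse 100 x 60 x 30 mm. Origin: centre of the underside. Leave alone.
- lugs (a point): Point on the cap's axis 12 mm below its origin, mid-height of its two steel lugs, which stick out along the cap's +x and -x to 20 mm from the axis (8 mm wide, 6 mm high) from a spigot 28 mm dia, 17 mm long. Below the spigot a tongue 22 (x) by 10 (y) mm ends 25 mm below the origin. With the cap flush the lugs clear the flange by 3 mm; up to 2 mm short of flush they can still turn.
There are look-alikes about, which are no part of the job. There is more than one size of the box; the job needs the middle-sized.

How it is judged:
On the way, in this order (a step that is already met when the one before it is completed fails the run):
1. the box is in the bay against the end stop, the cap not yet in the port (y of box in the frame of bay above -0.006 m and horizontal distance between box and bay below 0.008 m and value of joint plunger below 0.002 m), for 0.2 s.
2. the cap is pushed into the port against the spring (value of joint plunger above 0.0045 m and horizontal distance between cap and port below 0.005 m and z of cap in the frame of port below 0.004 m), for 0.1 s.
At the end, for the whole second after the job is handed in: The box stands within 6 mm of the end stop; the cap is in the port within 5 mm of its centre and 4 mm of flush, upright, its lugs under the flange; the valve is turned at least 1.2 rad and the fingers still grip the cap, holding it so at rest (y of box in the frame of bay above -0.006 m and horizontal distance between box and bay below 0.008 m and angle between box's own z axis and vertical below 0.06 rad and horizontal distance between cap and port below 0.005 m and z of cap in the frame of port below 0.004 m and angle between cap's own z axis and vertical below 0.12 rad and value of joint plunger above 0.0035 m and value of joint valve above 1.2 rad and linear speed of cap below 0.02 m/s and contact force between the fingers and cap above 1 N); the arm keeps its last pose, push and grip.
It fails at once if the jar is moved by more than 25 mm (distance of jar from where it was at the start of the episode above 0.025 m).
It fails at once if the tip rack is moved by more than 25 mm (distance of tiprack from where it was at the start of the episode above 0.025 m).
It fails at once if the mouse is moved by more than 25 mm (distance of mouse from where it was at the start of the episode above 0.025 m).
It fails at once if the box is tipped over (angle between box's own z axis and vertical above 0.3 rad).
It also fails if it takes over 69 s, if anything falls off the work surface, if the arm or the gripper's body presses on something with over 40 N, if the wrist force passes 120 N, or if a joint passes its speed limit or range.

## Working session

There is one attempt and no reset: what is moved stays moved. The work goes in short steps, Python scripts to look and compute and a tool call to move; the robot and the scene stay as the last step left them, time stands still between calls to the robot, and variables do not carry over. Pictures are saved under pics/ and viewed, and the job is handed in when it is done.

Besides the shell and the picture viewer there is one more tool, called as name(argument=value, ...) on one line, values as JSON. servo_tool: Moves the arm, as the interface text tells. Its arguments: {"type":"object","properties":{"steps":{"type":"array"},"grip":{"type":"number"},"newtons":{"type":"number"}},"required":["steps"]}

```bash
ls; mkdir -p pics
python3 - <<'E'
from cell import env, vision
import cv2, numpy as np
s=env.observe(); print({k:np.round(v,3) for k,v in s.items()})
for n in ["top","side","wrist"]:
    im=vision.capture(n); cv2.imwrite(f"pics/{n}0.png",im[:,:,::-1])
    m=vision.camera_model(n); print(n,{k:np.round(v,4).tolist() for k,v in m.items()})
E
```

```text
pics
{'time_s': np.float64(0.0), 'q': array([-1.335,  0.277,  1.506,  0.   ,  1.361, -0.121]), 'joint_vel': array([-0.   , -0.001, -0.   , -0.   , -0.001, -0.001]), 'joint_torque': array([ 0.0000e+00, -4.1677e+01, -2.4580e+01, -0.0000e+00,  1.1000e-02,
        0.0000e+00]), 'eef_pos': array([ 0.201, -0.539,  0.404]), 'orientation': array([-3.14 , -0.   ,  0.357]), 'force': array([0.416, 0.231, 0.544]), 'wrist_torque': array([-0.007, -0.034, -0.015]), 'opening': np.float64(1.005)}
top {'fx': 356.2146, 'fy': 356.2146, 'cx': 258.4956, 'cy': 188.5201, 'cam_to_world': [[-0.0242, -0.9968, 0.0763, 0.461], [-0.9994, 0.026, 0.0221, -0.055], [-0.024, -0.0757, -0.9968, 0.9637], [0.0, 0.0, 0.0, 1.0]]}
side {'fx': 466.5236, 'fy': 466.5236, 'cx': 250.4169, 'cy': 193.7451, 'cam_to_world': [[-0.9738, -0.1044, 0.2022, 0.2589], [-0.2267, 0.5216, -0.8225, 1.0057], [-0.0196, -0.8468, -0.5316, 0.7921], [0.0, 0.0, 0.0, 1.0]]}
wrist {'fx': 330.4671, 'fy': 330.4671, 'cx': 257.2587, 'cy': 187.3712, 'hand_eye': [[-0.0, -0.9459, -0.3244, 0.0832], [1.0, 0.0, -0.0001, -0.0006], [0.0001, -0.3244, 0.9459, 0.0322], [0.0, 0.0, 0.0, 1.0]]}
```

View pics/top0.png

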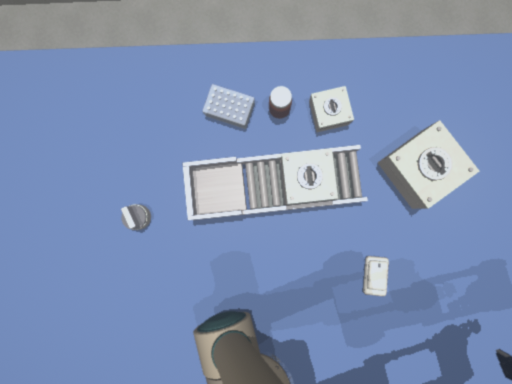

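View pics/side0.png

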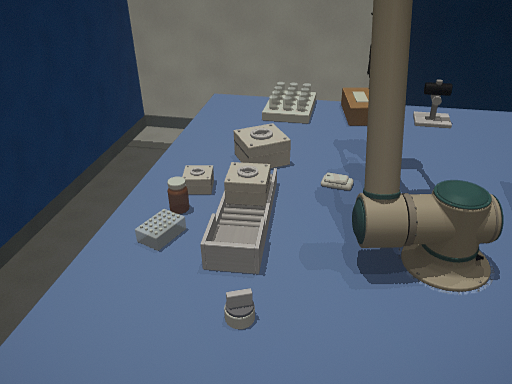

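View pics/wrist0.png

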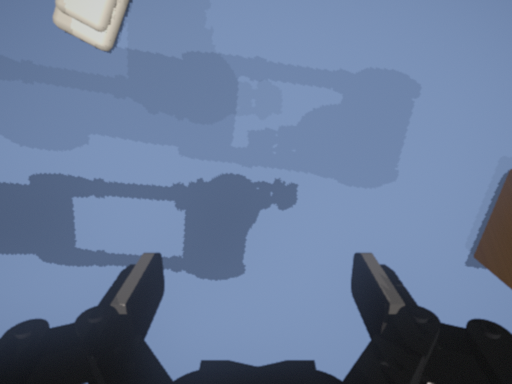

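The top view shows the track with the box at about (310,176) and the bay at its left end (220,190). The cap and stand are at (135,217), the jar at (281,100), the tip rack at (229,105) and the mouse at (376,276). I'll enlarge the picture to measure.

```bash
cat > h.py <<'E'
from cell import env, vision
import cv2, numpy as np
from scipy.spatial.transform import Rotation as R
def toolT():
    s=env.observe(); T=np.eye(4); T[:3,:3]=R.from_euler('xyz',s['orientation']).as_matrix(); T[:3,3]=s['eef_pos']; return T
def cam(n,T=None):
    m=vision.camera_model(n); M=np.array(m['cam_to_world']) if n!='wrist' else T@np.array(m['hand_eye'])
    return m,M
def ray(n,u,v,z,T=None):
    m,M=cam(n,T); d=M[:3,:3]@np.array([(u-m['cx'])/m['fx'],(v-m['cy'])/m['fy'],1]); o=M[:3,3]
    return o+d*(z-o[2])/d[2]
def proj(n,p,T=None):
    m,M=cam(n,T); q=M[:3,:3].T@(np.array(p)-M[:3,3]); return m['fx']*q[0]/q[2]+m['cx'],m['fy']*q[1]/q[2]+m['cy']
E
python3 - <<'E'
import cv2
i=cv2.imread('pics/top0.png')
cv2.imwrite('pics/t_track.png',cv2.resize(i[140:230,175:375],None,fx=4,fy=4,interpolation=cv2.INTER_CUBIC))
cv2.imwrite('pics/t_cap.png',cv2.resize(i[190:245,105:170],None,fx=8,fy=8,interpolation=cv2.INTER_CUBIC))
s=cv2.imread('pics/side0.png')
cv2.imwrite('pics/s_cap.png',cv2.resize(s[280:335,210:270],None,fx=8,fy=8,interpolation=cv2.INTER_CUBIC))
E
```

```text
(no output)
```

View pics/t_track.png

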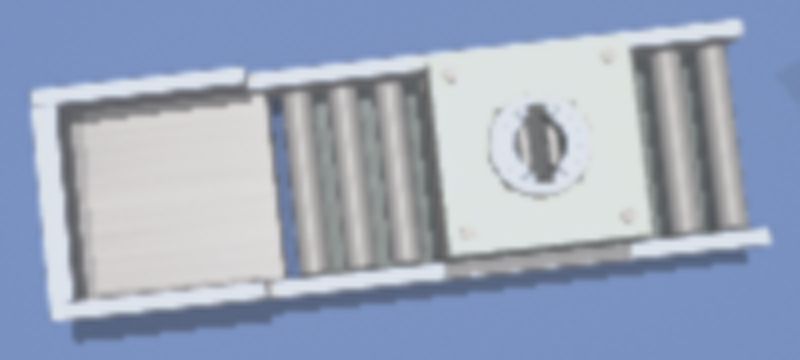

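View pics/t_cap.png

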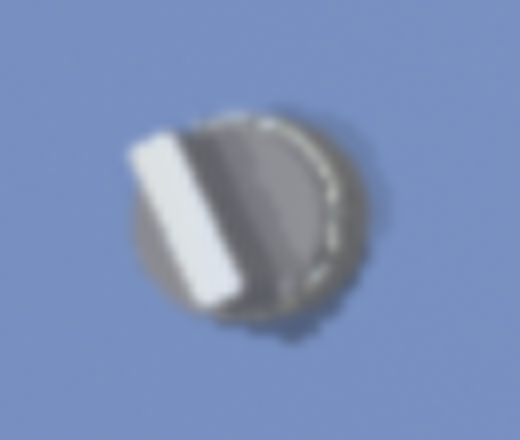

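View pics/s_cap.png

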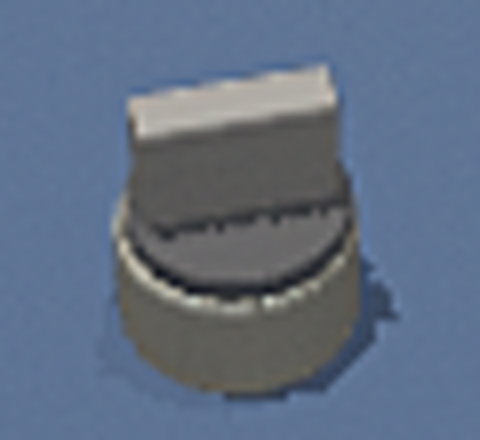

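Run:
```python
from h import *
f=lambda x,y,z:ray('top',175+x/4-.375,140+y/4-.375,z)
for n,p in dict(b1=(428,66,.115),b2=(635,45,.115),b3=(652,232,.115),b4=(447,258,.115),port=(540,145,.123),stopA=(33,92,.082),stopB=(52,318,.082),cheekA=(245,70,.082),cheekB=(268,283,.082),innerA=(57,106,.082),innerB=(73,302,.082),rA0=(248,73,.054),rA1=(742,20,.054),rB1=(770,230,.054),rB0=(268,298,.054),floorR1=(270,95,.04),floorR2=(287,275,.04)).items(): print(n,np.round(f(*p),4))
g=lambda x,y,z:ray('top',105+x/8-.44,190+y/8-.44,z)
# bar top corners z=.034+.044
c=[(128,153),(180,130),(243,285),(205,308)]
P=np.array([g(*q,.078) for q in c]);print(P,P.mean(0))
d=(P[2]+P[3]-P[0]-P[1])/2;print(np.linalg.norm(d),np.degrees(np.arctan2(d[1],d[0])))
# disc (ellipse) extents top z=.042
print('disc',g(250,213,.038), g(135,210,.038),g(370,210,.038))
h=lambda x,y,z:ray('side',210+x/8-.44,280+y/8-.44,z)
P=np.array([h(*q,.078) for q in [(128,100),(325,66),(337,102),(138,138)]]);print(P,P.mean(0))
d=(P[1]+P[2]-P[0]-P[3])/2;print(np.linalg.norm(d),np.degrees(np.arctan2(d[1],d[0])))
for n,u,v,z in [('jar',281,97,.1),('mouse',376,276,.03),('rack',229,105,.051),('sb',333,106,.05)]: print(n,ray('top',u,v,z))
```

```text
b1 [ 0.6025 -0.0937  0.115 ]
b2 [ 0.6117 -0.2179  0.115 ]
b3 [ 0.4994 -0.2234  0.115 ]
b4 [ 0.487  -0.1016  0.115 ]
port [ 0.5521 -0.1581  0.123 ]
stopA [0.5985 0.1527 0.082 ]
stopB [0.457 0.142 0.082]
cheekA [0.6087 0.0192 0.082 ]
cheekB [0.4753 0.0076 0.082 ]
innerA [0.5893 0.1377 0.082 ]
innerB [0.4665 0.1289 0.082 ]
rA0 [0.6114 0.0197 0.054 ]
rA1 [ 0.6368 -0.2986  0.054 ]
rB1 [ 0.5015 -0.3101  0.054 ]
rB0 [0.4662 0.0098 0.054 ]
floorR1 [0.5988 0.0067 0.04  ]
floorR2 [ 0.4809 -0.0019  0.04  ]
[[0.48707339 0.31159999 0.078     ]
 [0.49386836 0.29518937 0.078     ]
 [0.44504286 0.27517052 0.078     ]
 [0.43818501 0.28710374 0.078     ]] [0.46604241 0.29226591 0.078     ]
0.05368797766176304 -155.50761288272852
disc [0.46768044 0.28782913 0.038     ] [0.4695762  0.32574625 0.038     ] [0.46770144 0.24834617 0.038     ]
[[0.49264377 0.30019156 0.078     ]
 [0.44357386 0.27648515 0.078     ]
 [0.43727664 0.2892565  0.078     ]
 [0.48616545 0.31339902 0.078     ]] [0.46491493 0.29483306 0.078     ]
0.0545101637494916 -153.96633384471582
jar [ 0.75287432 -0.09712011  0.1       ]
mouse [ 0.29993221 -0.32982985  0.03      ]
rack [0.75239718 0.0372274  0.051     ]
sb [ 0.74141647 -0.23412903  0.05      ]
```

servo_tool(steps=[{"slide":[3.6,-1.1,0],"rotation":[0,0,0]},{"slide":[3.6,-1.1,0],"rotation":[0,0,0]},{"slide":[3.6,-1.1,0],"rotation":[0,0,0]},{"slide":[3.6,-1.1,0],"rotation":[0,0,0]},{"slide":[3.6,-1.1,0],"rotation":[0,0,0]},{"slide":[3.6,-1.1,0],"rotation":[0,0,0]},{"slide":[3.6,-1.1,0],"rotation":[0,0,0]},{"slide":[3.6,-1.1,0],"rotation":[0,0,0]},{"slide":[3.6,-1.1,0],"rotation":[0,0,0]},{"slide":[3.6,-1.1,0],"rotation":[0,0,0]}], grip=5, newtons=40)

```text
time_s: 0.98
eef_pos: [0.5009, -0.3085, 0.4045]
orientation: [-3.141, 0.0, 0.357]
force: [0.1, -0.3, 0.1]
opening: 0.586
```

servo_tool(steps=[{"slide":[0,0,0],"rotation":[0,0,-0.12]},{"slide":[0,0,0],"rotation":[0,0,-0.12]},{"slide":[0,0,0],"rotation":[0,0,-0.12]},{"slide":[0,0,0],"rotation":[0,0,-0.12]},{"slide":[0,0,0],"rotation":[0,0,-0.12]},{"slide":[0,0,0],"rotation":[0,0,-0.12]},{"slide":[0,0,0],"rotation":[0,0,-0.12]},{"slide":[0,0,0],"rotation":[0,0,-0.12]},{"slide":[0,0,0],"rotation":[0,0,-0.12]},{"slide":[0,0,0],"rotation":[0,0,-0.12]}])

```text
time_s: 1.82
eef_pos: [0.4997, -0.3099, 0.4043]
orientation: [-3.141, -0.0, 1.563]
force: [-0.1, 0.3, -0.3]
opening: 0.586
```

servo_tool(steps=[{"slide":[0,0,0],"rotation":[0,0,-0.095]},{"slide":[2,3.2,0],"rotation":[0,0,0]},{"slide":[2,3.2,0],"rotation":[0,0,0]},{"slide":[0,0,3.4],"rotation":[0,0,0]},{"slide":[0,0,3.4],"rotation":[0,0,0]},{"slide":[0,0,3.4],"rotation":[0,0,0]},{"slide":[0,0,3.2],"rotation":[0,0,0]},{"slide":[0,0,0],"rotation":[0,0,0]}])

```text
time_s: 2.48
eef_pos: [0.5579, -0.2633, 0.2638]
orientation: [-3.13, -0.008, 1.652]
force: [-0.7, 0.9, -1.5]
opening: 0.585
```

Run:
```python
from h import *
i=np.vstack([vision.capture('top')[100:290,150:460],vision.capture('side')[100:290,150:460]])[:,:,::-1]
cv2.imwrite('pics/a1.png',cv2.resize(i,None,fx=1.57,fy=1.57))
```

```text
(no output)
```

View pics/a1.png

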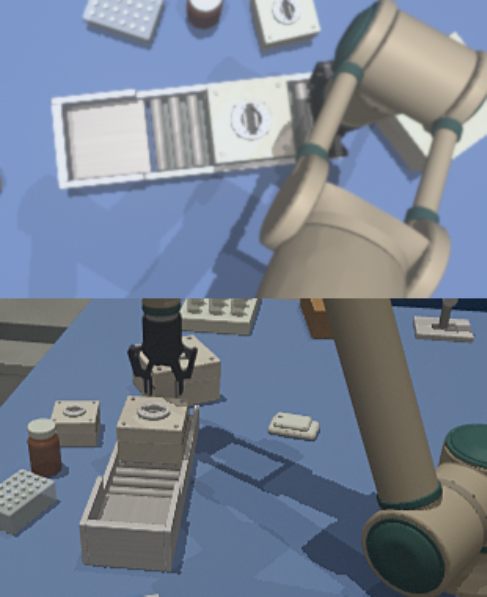

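servo_tool(steps=[{"slide":[0,0,2.6],"rotation":[0,0,0]},{"slide":[1,0,0],"rotation":[0,0,0]},{"slide":[1,0,0],"rotation":[0,0,0]},{"slide":[0.6,0,0],"rotation":[0,0,0]},{"slide":[0.6,0,0],"rotation":[0,0,0]},{"slide":[0.6,0,0],"rotation":[0,0,0]},{"slide":[0.8,0,0],"rotation":[0,0,0]},{"slide":[1,0,0],"rotation":[0,0,0]},{"slide":[1,0,0],"rotation":[0,0,0]},{"slide":[1,0,0],"rotation":[0,0,0]}])

```text
time_s: 3.42
eef_pos: [0.5546, -0.1887, 0.2463]
orientation: [3.139, 0.002, 1.652]
force: [-0.3, -1.0, 5.9]
opening: 0.583
```

Run:
```python
from h import *
i=np.vstack([vision.capture('top')[100:290,150:460],vision.capture('side')[100:290,150:460]])[:,:,::-1]
cv2.imwrite('pics/a2.png',cv2.resize(i,None,fx=1.57,fy=1.57))
print(env.observe()['eef_pos'],env.observe()['orientation'])
```

```text
[ 0.55401602 -0.18726459  0.24555266] [ 3.14075314e+00 -6.74749785e-04  1.65285242e+00]
```

View pics/a2.png

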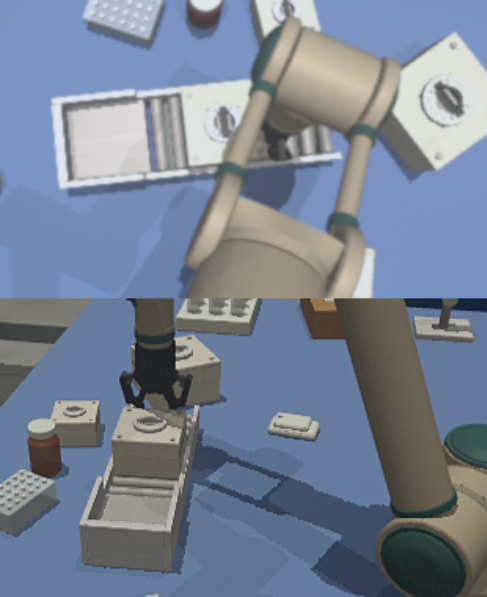

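The box is moving, with its port now at about (222,122) in the picture. I'll keep pushing.

servo_tool(steps=[{"slide":[1.2,0,0],"rotation":[0,0,0]},{"slide":[1.2,0,0],"rotation":[0,0,0]},{"slide":[1.2,0,0],"rotation":[0,0,0]},{"slide":[1.2,0,0],"rotation":[0,0,0]},{"slide":[1.2,0,0],"rotation":[0,0,0]},{"slide":[1.2,0,0],"rotation":[0,0,0]},{"slide":[1.2,0,0],"rotation":[0,0,0]},{"slide":[1.0,0,0],"rotation":[0,0,0]},{"slide":[0.8,0,0],"rotation":[0,0,0]},{"slide":[0.5,0,0],"rotation":[0,0,0]}])

```text
time_s: 4.35
eef_pos: [0.5452, -0.0814, 0.2446]
orientation: [-3.141, 0.0, 1.653]
force: [-0.1, -2.0, -0.7]
opening: 0.588
```

Run:
```python
from h import *
i=np.vstack([vision.capture('top')[100:290,150:460],vision.capture('side')[100:290,150:460]])[:,:,::-1]
cv2.imwrite('pics/a3.png',cv2.resize(i,None,fx=1.57,fy=1.57))
print(env.observe()['eef_pos'],env.observe()['orientation'],env.observe()['force'])
```

```text
[ 0.54527351 -0.08157215  0.24464054] [-3.14115689e+00 -4.61917628e-04  1.65279150e+00] [ 0.51388232  0.41934176 -0.36690902]
```

View pics/a3.png

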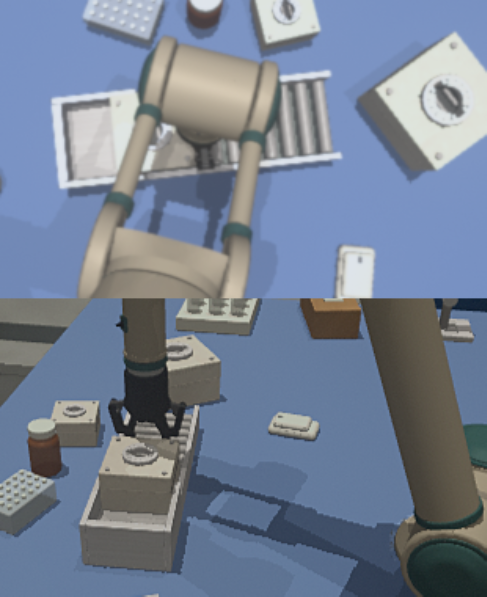

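servo_tool(steps=[{"slide":[0.8,0,0],"rotation":[0,0,0]},{"slide":[0.8,0,0],"rotation":[0,0,0]},{"slide":[0.8,0,0],"rotation":[0,0,0]},{"slide":[0.8,0,0],"rotation":[0,0,0]},{"slide":[0.8,0,0],"rotation":[0,0,0]},{"slide":[0.8,0,0],"rotation":[0,0,0]},{"slide":[0.8,0,0],"rotation":[0,0,0]},{"slide":[0.5,0,0],"rotation":[0,0,0]}])

```text
time_s: 5.12
eef_pos: [0.5403, -0.0208, 0.2447]
orientation: [-3.141, 0.0, 1.652]
force: [0.3, -5.3, 0.2]
opening: 0.593
```

servo_tool(steps=[{"slide":[0.5,0,0],"rotation":[0,0,0]},{"slide":[0.4,0,0],"rotation":[0,0,0]},{"slide":[0.3,0,0],"rotation":[0,0,0]}])

```text
time_s: 5.37
eef_pos: [0.5394, -0.0094, 0.2447]
orientation: [-3.141, 0.0, 1.652]
force: [0.9, -4.2, -0.5]
opening: 0.585
```

servo_tool(steps=[{"slide":[0.3,0,0],"rotation":[0,0,0]},{"slide":[0.3,0,0],"rotation":[0,0,0]}])

```text
time_s: 5.53
eef_pos: [0.539, -0.0038, 0.2447]
orientation: [-3.141, 0.0, 1.652]
force: [-0.2, -4.7, 0.7]
opening: 0.59
```

servo_tool(steps=[{"slide":[0.3,0,0],"rotation":[0,0,0]},{"slide":[0.3,0,0],"rotation":[0,0,0]}])

```text
time_s: 5.7
eef_pos: [0.5387, 0.0016, 0.2448]
orientation: [3.142, 0.003, 1.653]
force: [-0.3, -15.6, 0.2]
opening: 0.586
```

servo_tool(steps=[{"slide":[0.3,0,0],"rotation":[0,0,0]},{"slide":[0.2,0,0],"rotation":[0,0,0]}])

```text
time_s: 5.87
eef_pos: [0.5387, 0.0032, 0.2453]
orientation: [3.142, 0.012, 1.656]
force: [-2.4, -29.5, 2.7]
opening: 0.585
```

servo_tool(steps=[{"slide":[0.2,0,0],"rotation":[0,0,0]},{"slide":[0.2,0,0],"rotation":[0,0,0]}])

```text
time_s: 6.03
eef_pos: [0.5386, 0.0045, 0.246]
orientation: [3.141, 0.019, 1.657]
force: [-2.9, -40.0, 6.4]
opening: 0.583
```

servo_tool(steps=[{"slide":[-1.5,0,0],"rotation":[0,0,0]},{"slide":[-3,0,0],"rotation":[0,0,0]},{"slide":[0,0,-4],"rotation":[0,0,0]},{"slide":[0,0,-4],"rotation":[0,0,0]},{"slide":[0,0,-4],"rotation":[0,0,0]},{"slide":[0,0,-3.5],"rotation":[0,0,0]},{"slide":[0,0,0],"rotation":[0,0,-0.12]},{"slide":[0,0,0],"rotation":[0,0,-0.12]},{"slide":[0,0,0],"rotation":[0,0,0]}], grip=8)

```text
time_s: 6.78
eef_pos: [0.5413, -0.0326, 0.4005]
orientation: [3.14, -0.002, 1.894]
force: [0.2, 0.7, -0.4]
opening: 0.94
```

Run:
```python
from h import *
i=np.vstack([vision.capture('top')[100:290,150:460],vision.capture('side')[100:290,150:460]])[:,:,::-1]
cv2.imwrite('pics/a4.png',cv2.resize(i,None,fx=1.57,fy=1.57))
s=env.observe();print(s['eef_pos'],s['orientation'],s['q'])
np.save('T4.npy',toolT())
cv2.imwrite('pics/w4.png',vision.capture('wrist')[:,:,::-1])
```

```text
[ 0.54117168 -0.03289769  0.39930036] [-3.14117838e+00 -2.05150518e-03  1.88898689e+00] [-0.18963667  0.23000589  1.58269541  0.00163833  1.33025126 -0.50821904]
```

View pics/a4.png

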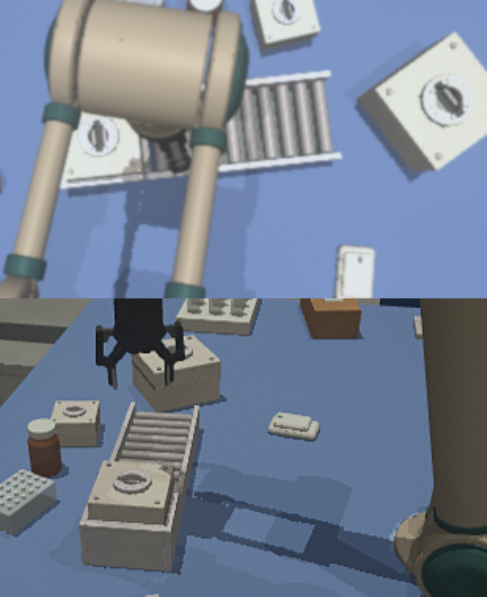

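View pics/w4.png

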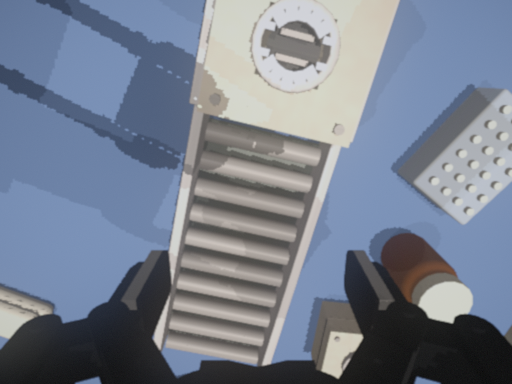

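The box looks docked. In the wrist view the port is at about (296,45), with its slots running nearly left to right. I'll measure it from there.

Run:
```python
from h import *
T=np.load('T4.npy')
i=cv2.imread('pics/w4.png')
cv2.imwrite('pics/w4z.png',cv2.resize(i[0:110,180:400],None,fx=3.6,fy=3.6,interpolation=cv2.INTER_CUBIC))
t=cv2.imread('pics/a4.png')[80:200,40:200]
cv2.imwrite('pics/t4z.png',cv2.resize(t,None,fx=4,fy=4,interpolation=cv2.INTER_CUBIC))
print(ray('wrist',296,45,.123,T), ray('top',150+98/1.57,100+134/1.57,.123))
```

```text
[0.53330047 0.07350533 0.123     ] [0.53570452 0.07292553 0.123     ]
```

View pics/w4z.png

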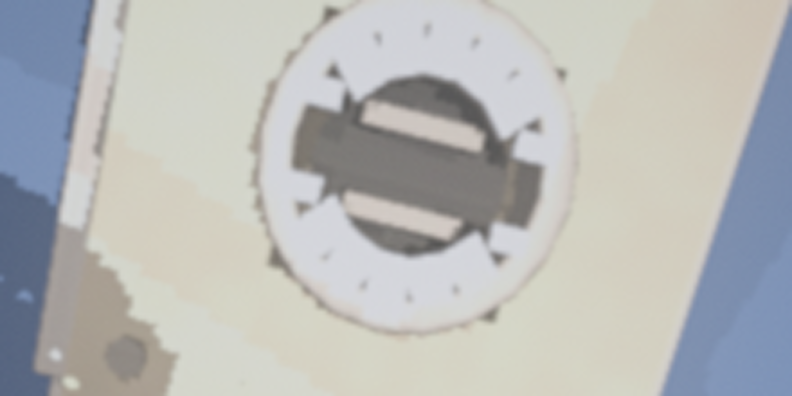

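View pics/t4z.png

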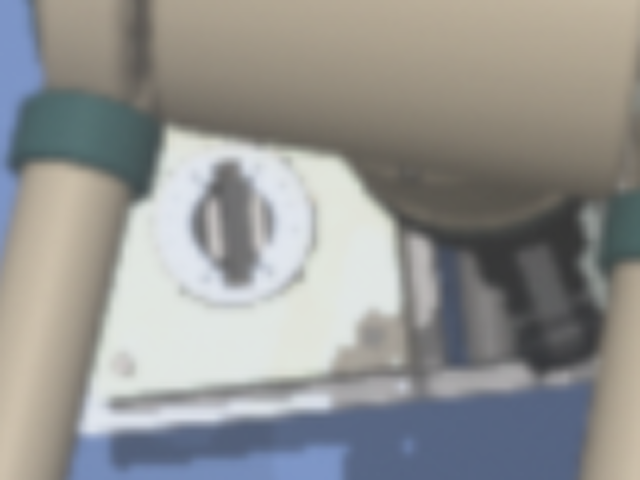

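Run:
```python
from h import *
T=np.load('T4.npy')
f=lambda x,y,z:ray('wrist',180+x/3.6-.36,y/3.6-.36,z,T)
a=f(300,136,.123);b=f(535,194,.123);print(a,b,(a+b)/2,np.linalg.norm(a-b),np.degrees(np.arctan2(*(b-a)[1::-1])))
print('collar',f(417,165,.123))
for p,q in [((313,105),(543,162)),((293,167),(527,227))]:
    d=f(*q,.123)-f(*p,.123);print(np.degrees(np.arctan2(d[1],d[0])))
# rails wrist: rail lines tops z=.054
g=lambda u,v,z:ray('wrist',u,v,z,T)
for p,q in [((192,118),(160,345)),((340,148),(267,360))]:
    d=g(*p,.054)-g(*q,.054);print(g(*p,.054),g(*q,.054),np.degrees(np.arctan2(-d[0],d[1])))
t=lambda x,y,z:ray('top',150+(40+x/4)/1.57,100+(80+y/4)/1.57,z)
print(t(234,224,.123))
```

```text
[0.51043504 0.07094885 0.123     ] [0.55620232 0.07537123 0.123     ] [0.53331868 0.07316004 0.123     ] 0.04598044101607554 5.51921724772935
collar [0.53306327 0.07311444 0.123     ]
5.572228281471014
4.938324916284033
[ 0.46826395 -0.00839493  0.054     ] [ 0.49945524 -0.27996223  0.054     ] 6.5520849285628815
[0.61074694 0.00856343 0.054     ] [ 0.62842763 -0.26174152  0.054     ] 3.7423965516780187
[0.53264741 0.07221033 0.123     ]
```

servo_tool(steps=[{"slide":[3.7,0.34,0],"rotation":[0,0,0]},{"slide":[3.7,0.34,0],"rotation":[0,0,0]},{"slide":[3.7,0.34,0],"rotation":[0,0,0]},{"slide":[3.7,0.34,0],"rotation":[0,0,0]},{"slide":[3.7,0.34,0],"rotation":[0,0,0]},{"slide":[3.7,0.34,0],"rotation":[0,0,0]},{"slide":[3.7,0.34,0],"rotation":[0,0,0]},{"slide":[3.7,0.34,0],"rotation":[0,0,0]},{"slide":[3.7,0.34,0],"rotation":[0,0,0]}])

```text
time_s: 7.68
eef_pos: [0.4644, 0.2939, 0.399]
orientation: [-3.14, -0.001, 1.89]
force: [-0.4, 0.6, 0.9]
opening: 0.942
```

servo_tool(steps=[{"slide":[0,0,0],"rotation":[0,0,-0.12]},{"slide":[0,0,0],"rotation":[0,0,-0.12]},{"slide":[0,0,0],"rotation":[0,0,-0.12]},{"slide":[0,0,0],"rotation":[0,0,-0.12]},{"slide":[0,0,0],"rotation":[0,0,-0.12]},{"slide":[0,0,0],"rotation":[0,0,-0.12]},{"slide":[0,0,0],"rotation":[0,0,-0.12]},{"slide":[0,0,0],"rotation":[0,0,-0.12]},{"slide":[0,0,0],"rotation":[0,0,-0.12]},{"slide":[0,0,0],"rotation":[0,0,-0.12]}])

```text
time_s: 8.52
eef_pos: [0.4652, 0.2922, 0.3988]
orientation: [-3.141, -0.002, 3.095]
force: [0.1, -0.0, -0.2]
opening: 0.935
```

servo_tool(steps=[{"slide":[0,0,0],"rotation":[0,0,-0.12]},{"slide":[0,0,0],"rotation":[0,0,-0.12]},{"slide":[0,0,0],"rotation":[0,0,-0.12]},{"slide":[0,0,0],"rotation":[0,0,-0.12]},{"slide":[0,0,0],"rotation":[0,0,0]},{"slide":[0,0,0],"rotation":[0,0,0]}])

```text
time_s: 9.02
eef_pos: [0.4653, 0.2921, 0.399]
orientation: [3.141, -0.001, -2.716]
force: [-0.3, 0.7, -0.2]
opening: 0.935
```

Run:
```python
from h import *
s=env.observe();print(s['eef_pos'],s['orientation'],s['q'])
np.save('T5.npy',toolT())
cv2.imwrite('pics/w5.png',vision.capture('wrist')[:,:,::-1])
```

```text
[0.46532728 0.29209634 0.3990237 ] [ 3.14116633e+00 -1.46409776e-03 -2.71566106e+00] [ 4.33745067e-01  2.41110649e-01  1.56815585e+00  4.50337797e-04
  1.33378690e+00 -1.56308860e+00]
```

View pics/w5.png

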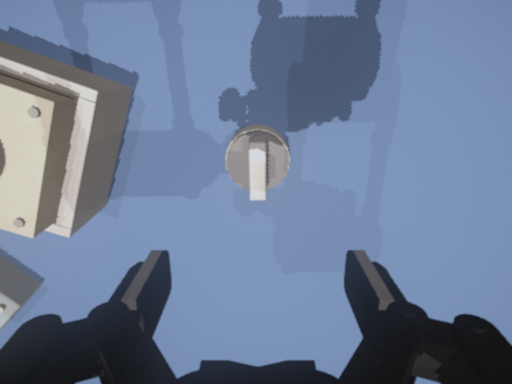

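The wrist view shows the cap bar at about (258,175), almost vertical in the image. I'll measure its top.

Run:
```python
from h import *
T=np.load('T5.npy')
i=cv2.imread('pics/w5.png')
g=cv2.cvtColor(i,cv2.COLOR_BGR2GRAY).astype(int)
x0,y0=225,110
m=((g>190)).astype(np.uint8)[y0:y0+100,x0:x0+70]
n,l,st,c=cv2.connectedComponentsWithStats(m)
k=1+np.argmax(st[1:,4]);print(st[k],c[k]+[x0,y0])
pts=np.argwhere(l==k)[:,::-1]+[x0,y0]
r=cv2.minAreaRect(pts.astype(np.float32));print(r)
B=cv2.boxPoints(r);P=np.array([ray('wrist',*b,.078,T) for b in B]);print(P,P.mean(0))
L=(T[:3,:3].T@(P-T[:3,3]).T).T;print('tool',L.round(4),L.mean(0))
cv2.imwrite('pics/w5z.png',cv2.resize(i[110:210,215:305],None,fx=5,fy=5,interpolation=cv2.INTER_CUBIC))
```

```text
[ 24  38  16  52 754] [256.75066313 174.0397878 ]
((256.4999694824219, 173.49998474121094), (50.99999237060547, 14.999998092651367), 90.0)
[[0.44766515 0.27689478 0.078     ]
 [0.44216353 0.28902485 0.078     ]
 [0.48614671 0.30933029 0.078     ]
 [0.49194107 0.29655191 0.078     ]] [0.46697911 0.29295046 0.078     ]
tool [[ 0.0219 -0.0067  0.3211]
 [ 0.0219  0.0066  0.3211]
 [-0.0265  0.007   0.321 ]
 [-0.0265 -0.0071  0.321 ]] [-2.32714927e-03 -4.15388488e-05  3.21020651e-01]
```

View pics/w5z.png

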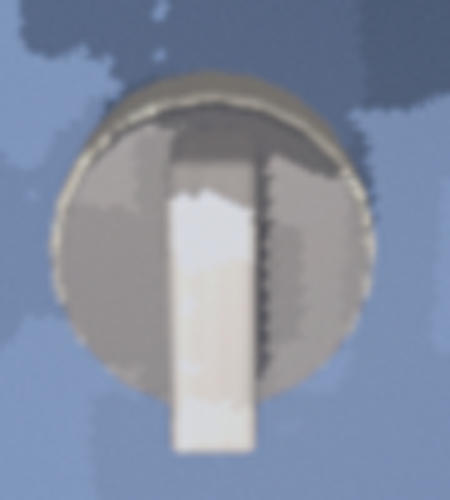

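The bar is centred and aligned with the jaws to within about 1 mm and 1°, counting its shaded end. I'll go down now.

servo_tool(steps=[{"slide":[0,0,2],"rotation":[0,0,0]},{"slide":[0,0,3.5],"rotation":[0,0,0]},{"slide":[0,0,3.5],"rotation":[0,0,0]},{"slide":[0,0,3],"rotation":[0,0,0]},{"slide":[0,0,2],"rotation":[0,0,0]},{"slide":[0,0,1],"rotation":[0,0,0]},{"slide":[0,0,0],"rotation":[0,0,0]},{"slide":[0,0,0],"rotation":[0,0,0]}])

```text
time_s: 9.73
eef_pos: [0.4658, 0.2921, 0.2499]
orientation: [3.142, 0.0, -2.713]
force: [0.4, 0.4, 0.2]
opening: 0.936
```

servo_tool(steps=[{"slide":[0,0,1.5],"rotation":[0,0,0]},{"slide":[0,0,1.0],"rotation":[0,0,0]},{"slide":[0,0,0.5],"rotation":[0,0,0]},{"slide":[0,0,0],"rotation":[0,0,0]},{"slide":[0,0,0],"rotation":[0,0,0]}])

```text
time_s: 10.15
eef_pos: [0.4657, 0.292, 0.2201]
orientation: [-3.142, 0.001, -2.712]
force: [-0.3, -0.6, 0.8]
opening: 0.937
```

Run:
```python
from h import *
i=vision.capture('side')[:,:,::-1]
cv2.imwrite('pics/s6.png',cv2.resize(i[200:340,170:310],None,fx=4,fy=4,interpolation=cv2.INTER_CUBIC))
print(env.observe()['eef_pos'])
```

```text
[0.46579325 0.29209048 0.22035752]
```

View pics/s6.png

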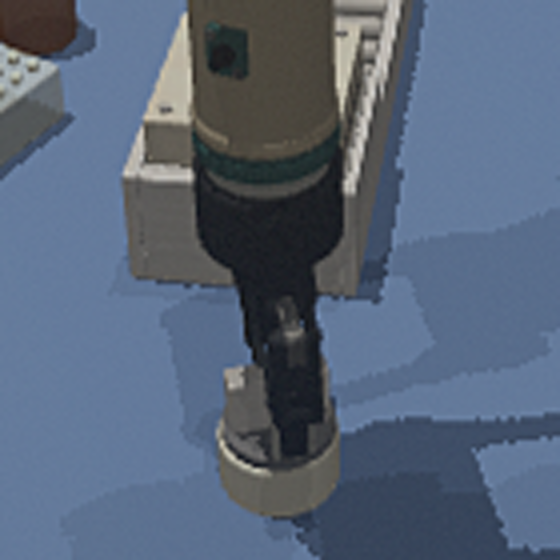

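The near finger stands in front of the bar and above the ring, as it should. Closing the gripper.

servo_tool(steps=[{"slide":[0,0,0],"rotation":[0,0,0]},{"slide":[0,0,0],"rotation":[0,0,0]},{"slide":[0,0,0],"rotation":[0,0,0]},{"slide":[0,0,0],"rotation":[0,0,0]},{"slide":[0,0,0],"rotation":[0,0,0]},{"slide":[0,0,0],"rotation":[0,0,0]},{"slide":[0,0,0],"rotation":[0,0,0]},{"slide":[0,0,0],"rotation":[0,0,0]}], grip=0.5, newtons=90)

```text
time_s: 10.87
eef_pos: [0.4657, 0.2919, 0.22]
orientation: [-3.141, 0.001, -2.712]
force: [0.0, -0.5, 4.1]
opening: 0.171
```

servo_tool(steps=[{"slide":[0,0,-1],"rotation":[0,0,0]},{"slide":[0,0,-2],"rotation":[0,0,0]},{"slide":[0,0,-3],"rotation":[0,0,0]},{"slide":[0,0,-3],"rotation":[0,0,0]},{"slide":[0,0,-3],"rotation":[0,0,0]},{"slide":[0,0,-2],"rotation":[0,0,0]},{"slide":[0,0,0],"rotation":[0,0,0]}])

```text
time_s: 11.45
eef_pos: [0.4665, 0.2925, 0.3647]
orientation: [-3.142, 0.01, -2.711]
force: [1.5, -0.7, -1.2]
opening: 0.173
```

Run:
```python
from h import *
i=vision.capture('side')[:,:,::-1]
cv2.imwrite('pics/s7.png',cv2.resize(i[180:320,170:310],None,fx=4,fy=4,interpolation=cv2.INTER_CUBIC))
np.save('T7.npy',toolT());cv2.imwrite('pics/w7.png',vision.capture('wrist')[:,:,::-1])
s=env.observe();print(s['eef_pos'],s['orientation'],s['opening'],s['force'])
```

```text
[0.46521652 0.29183729 0.36008308] [-3.14151929e+00  8.66558917e-04 -2.71133439e+00] 0.1757685572755195 [-0.36389331  0.16393566 -2.7875739 ]
```

View pics/s7.png

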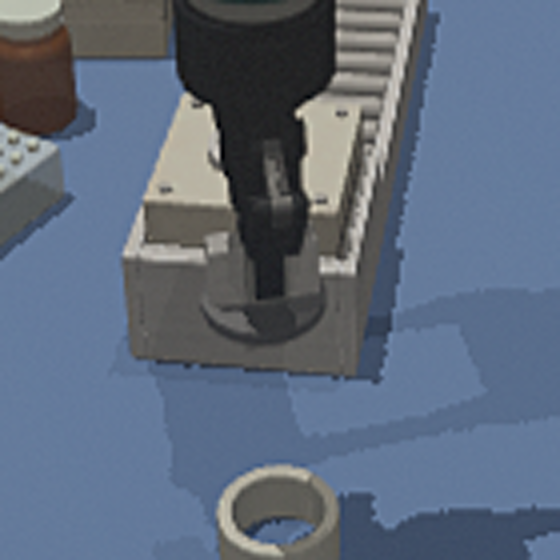

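View pics/w7.png

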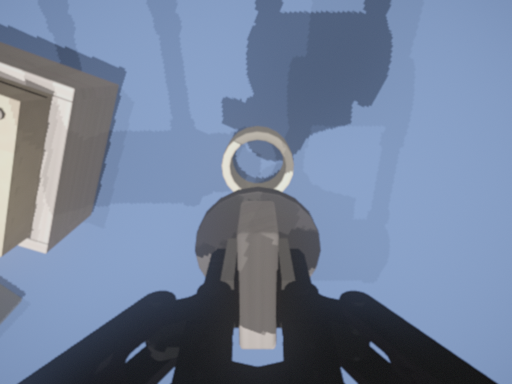

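The cap is held, the bar is between the pads and the ring is empty. Next I'll move to a viewpoint beside the port.

servo_tool(steps=[{"slide":[-0.3,-1.6,0],"rotation":[0,0,0.05]},{"slide":[-0.46,-3.1,0],"rotation":[0,0,0]},{"slide":[-0.6,-3.1,0],"rotation":[0,0,0]},{"slide":[-0.6,-3.1,0],"rotation":[0,0,0]},{"slide":[-0.6,-3.1,0],"rotation":[0,0,0]},{"slide":[-0.6,-3.1,0],"rotation":[0,0,0]},{"slide":[-0.6,-3.1,0],"rotation":[0,0,0]},{"slide":[-0.6,-3.1,0],"rotation":[0,0,0]},{"slide":[-0.3,-1.6,0],"rotation":[0,0,0]}])

```text
time_s: 12.3
eef_pos: [0.603, 0.0755, 0.357]
orientation: [-3.141, -0.004, -2.764]
force: [0.5, 0.7, -2.2]
opening: 0.174
```

servo_tool(steps=[{"slide":[0,0,0],"rotation":[0,0,0.1]},{"slide":[0,0,0],"rotation":[0,0,0.1]},{"slide":[0,0,0],"rotation":[0,0,0.09]},{"slide":[0,0,0],"rotation":[0,0,0]},{"slide":[0,0,0],"rotation":[0,0,0]},{"slide":[0,0,0],"rotation":[0,0,0]}])

```text
time_s: 12.8
eef_pos: [0.6015, 0.0788, 0.3588]
orientation: [3.141, -0.002, -3.049]
force: [-0.2, -0.8, -2.0]
opening: 0.174
```

Run:
```python
from h import *
np.save('T8.npy',toolT());s=env.observe();cv2.imwrite('pics/w8.png',vision.capture('wrist')[:,:,::-1])
print(s['eef_pos'],s['orientation'],s['opening'],s['force'])
```

```text
[0.60145825 0.07883071 0.35877306] [ 3.14131105e+00 -1.93155084e-03 -3.04906501e+00] 0.1742096818830408 [-0.16289576 -0.8132603  -2.0444466 ]
```

View pics/w8.png

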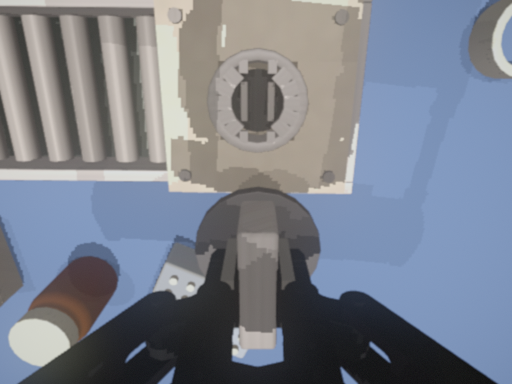

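The port is at about (258,100) with its slots close to vertical in the image, and the cap disc is at about (258,245). I'll zoom in and measure both in the tool frame.

Run:
```python
from h import *
i=cv2.imread('pics/w8.png')
a=cv2.resize(i[40:160,195:320],None,fx=5,fy=5,interpolation=cv2.INTER_CUBIC)
a=cv2.convertScaleAbs(a,alpha=1.5)
cv2.imwrite('pics/w8a.png',a)
b=cv2.convertScaleAbs(i[175:365,180:340],alpha=1.8)
cv2.imwrite('pics/w8b.png',cv2.resize(b,None,fx=3.1,fy=3.1,interpolation=cv2.INTER_CUBIC))
```

```text
(no output)
```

View pics/w8a.png

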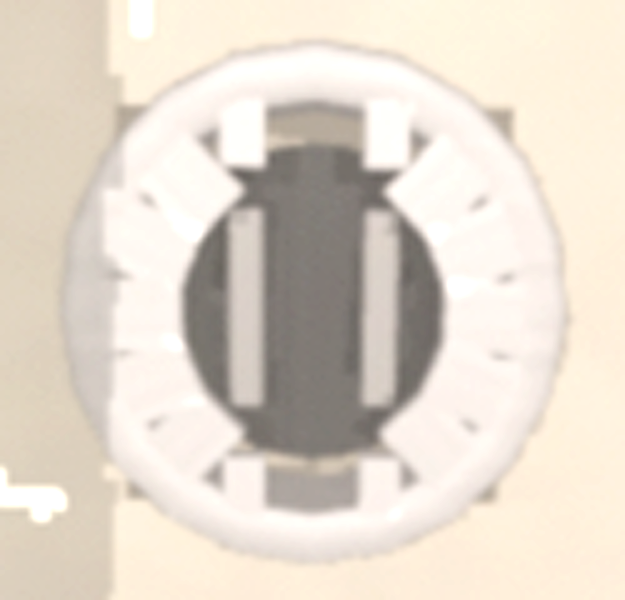

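View pics/w8b.png

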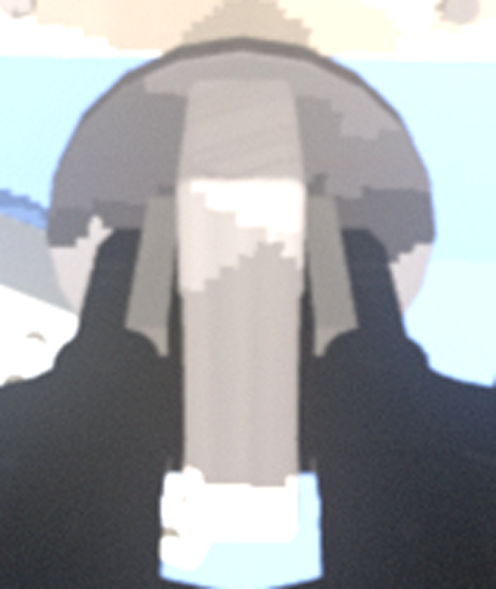

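Run:
```python
from h import *
m=vision.camera_model('wrist');H=np.array(m['hand_eye'])
T=np.load('T8.npy')
def rt(u,v,z):
    d=H[:3,:3]@np.array([(u-m['cx'])/m['fx'],(v-m['cy'])/m['fy'],1]);o=H[:3,3];return o+d*(z-o[2])/d[2]
for n,a in dict(toprim=(257.4,191.4,.178),under=(257.4,186.9,.186),barA=(257.4,232.7,.142),barB=(257.4,348.9,.142),discL=(195.2,250,.178),discR=(319.7,250,.178)).items(): print(n,rt(*a).round(4))
zp=T[2,3]-.123
for v in (99.7,100.2,101): print('port tool',rt(257.4,v,zp).round(4))
c=lambda x,y:rt(195+x/5-.4,40+y/5-.4,zp)
print('slot',c(315,100),c(312,512),'collar',c(314,43),c(314,560))
p=T@np.r_[rt(257.4,100.2,zp),1];print('world',p)
```

```text
toprim [0.0323 0.0005 0.178 ]
under [0.0318 0.0005 0.186 ]
barA [0.029  0.0005 0.142 ]
barB [-0.0255  0.0005  0.142 ]
discL [ 0.0012 -0.0305  0.178 ]
discR [0.0012 0.0316 0.178 ]
port tool [0.0698 0.0006 0.2358]
port tool [0.0695 0.0006 0.2358]
port tool [0.069  0.0006 0.2358]
slot [0.09210478 0.00067429 0.23577306] [0.04425944 0.00031618 0.23577306] collar [0.09816036 0.00055856 0.23577306] [0.03817129 0.00056574 0.23577306]
world [0.53177441 0.07299565 0.12313479 1.        ]
```

servo_tool(steps=[{"slide":[1,0,0],"rotation":[0,0,0.008]},{"slide":[2,0,0],"rotation":[0,0,0]},{"slide":[2,0,0],"rotation":[0,0,0]},{"slide":[1.2,0,0],"rotation":[0,0,0]},{"slide":[0.6,0,0],"rotation":[0,0,0]},{"slide":[0,0,0],"rotation":[0,0,0]},{"slide":[0,0,0],"rotation":[0,0,0]},{"slide":[0,0,0],"rotation":[0,0,0]}])

```text
time_s: 13.52
eef_pos: [0.5348, 0.0728, 0.36]
orientation: [-3.141, 0.002, -3.059]
force: [0.5, -0.3, -2.3]
opening: 0.176
```

Run:
```python
from h import *
T=np.load('T8.npy'); tgt=T@np.r_[.0684,.0006,0,1]
T9=toolT(); cap=T9@np.r_[.0003,.0005,0,1]
d=T9[:3,:3].T@(tgt-cap)[:3]; print('remaining tool (mm)',d*1000)
s=env.observe();print(s['eef_pos'],s['orientation'],s['q'])
i=vision.capture('side')[:,:,::-1]
cv2.imwrite('pics/s9.png',cv2.resize(i[160:290,180:320],None,fx=4,fy=4,interpolation=cv2.INTER_CUBIC))
```

```text
remaining tool (mm) [ 1.13219555 -0.09676765  1.04798615]
[0.53475437 0.07282425 0.35995567] [-3.14141735e+00  1.57752242e-03 -3.05926791e+00] [ 6.42035481e-03  2.52144210e-01  1.65377439e+00 -5.84543243e-05
  1.23408778e+00 -1.64668131e+00]
```

View pics/s9.png

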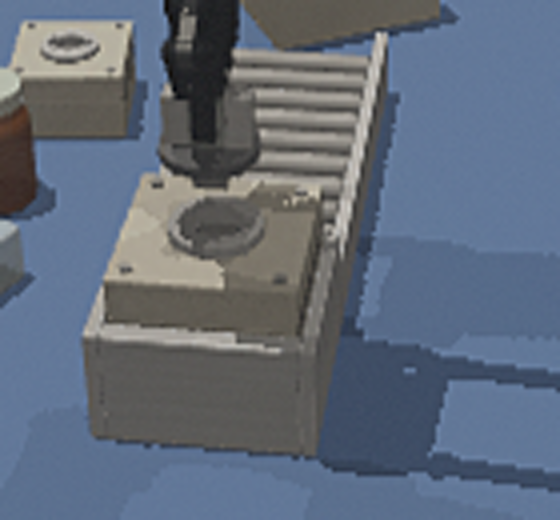

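Run:
```python
from h import *
print(ray('side',180+217/4-.4,160+225/4-.4,.123), ray('side',180+209/4-.4,160+147/4-.4,.182))
print(np.mean([env.observe()['eef_pos'] for _ in range(5)],0))
```

```text
[0.53053535 0.0803529  0.123     ] [0.53271594 0.08232788 0.182     ]
[0.53488008 0.07282856 0.35980158]
```

servo_tool(steps=[{"slide":[0.1,0,1],"rotation":[0,0,0]},{"slide":[0,0,1],"rotation":[0,0,0]},{"slide":[0,0,0],"rotation":[0,0,0]},{"slide":[0,0,0],"rotation":[0,0,0]}])

```text
time_s: 13.9
eef_pos: [0.5328, 0.0727, 0.3381]
orientation: [3.141, -0.003, -3.059]
force: [0.1, -0.0, -0.8]
opening: 0.166
```

servo_tool(steps=[{"slide":[0,0,0.6],"rotation":[0,0,0]},{"slide":[0,0,0.4],"rotation":[0,0,0]},{"slide":[0,0,0],"rotation":[0,0,0]}])

```text
time_s: 14.15
eef_pos: [0.5328, 0.0727, 0.3286]
orientation: [3.142, -0.002, -3.059]
force: [-0.3, -0.1, -1.7]
opening: 0.17
```

servo_tool(steps=[{"slide":[0,0,0.3],"rotation":[0,0,0]},{"slide":[0,0,0.3],"rotation":[0,0,0]},{"slide":[0,0,0],"rotation":[0,0,0]}])

```text
time_s: 14.4
eef_pos: [0.5329, 0.0727, 0.3232]
orientation: [-3.142, -0.001, -3.059]
force: [0.5, -0.0, -1.3]
opening: 0.172
```

servo_tool(steps=[{"slide":[0,0,0.3],"rotation":[0,0,0]},{"slide":[0,0,0.2],"rotation":[0,0,0]},{"slide":[0,0,0],"rotation":[0,0,0]}])

```text
time_s: 14.65
eef_pos: [0.5329, 0.0727, 0.3182]
orientation: [-3.142, -0.001, -3.059]
force: [-0.6, 0.1, -1.8]
opening: 0.17
```

servo_tool(steps=[{"slide":[0,0,0.3],"rotation":[0,0,0]},{"slide":[0,0,0.2],"rotation":[0,0,0]},{"slide":[0,0,0],"rotation":[0,0,0]}])

```text
time_s: 14.9
eef_pos: [0.5333, 0.0727, 0.3141]
orientation: [-3.141, 0.001, -3.059]
force: [-1.5, -0.1, 3.3]
opening: 0.171
```

Run:
```python
from h import *
i=vision.capture('side')[:,:,::-1]
cv2.imwrite('pics/s10.png',cv2.resize(i[160:290,180:320],None,fx=4,fy=4,interpolation=cv2.INTER_CUBIC))
```

```text
(no output)
```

View pics/s10.png

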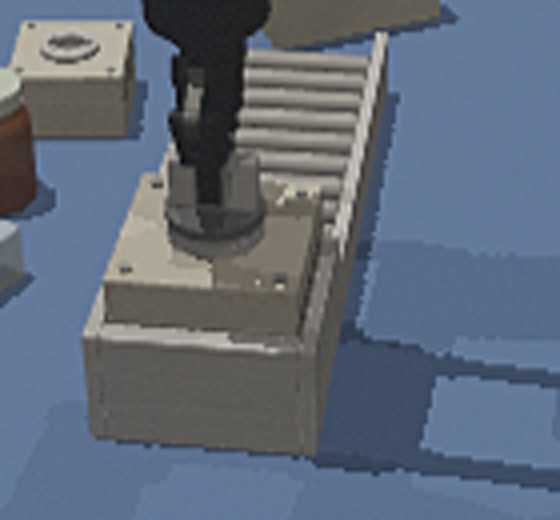

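The cap sits in the port with only a small gap left, and the spring is pushing back. Pressing to flush.

servo_tool(steps=[{"slide":[0,0,0.2],"rotation":[0,0,0]},{"slide":[0,0,0.2],"rotation":[0,0,0]},{"slide":[0,0,0],"rotation":[0,0,0]}])

```text
time_s: 15.2
eef_pos: [0.5333, 0.0727, 0.3102]
orientation: [-3.141, 0.001, -3.059]
force: [-1.6, 0.6, 6.4]
opening: 0.173
```

servo_tool(steps=[{"slide":[0,0,0.2],"rotation":[0,0,0]},{"slide":[0,0,0],"rotation":[0,0,0]}])

```text
time_s: 15.37
eef_pos: [0.5332, 0.0727, 0.3088]
orientation: [-3.141, 0.001, -3.059]
force: [-2.7, 0.1, 7.7]
opening: 0.173
```

servo_tool(steps=[{"slide":[0,0,0.1],"rotation":[0,0,0]},{"slide":[0,0,0],"rotation":[0,0,0]}])

```text
time_s: 15.53
eef_pos: [0.5331, 0.0727, 0.3088]
orientation: [-3.141, 0.002, -3.059]
force: [-3.1, -0.6, 13.3]
opening: 0.174
```

Flush: z has stopped and the force is rising. Now the clockwise turn (+z of the tool, which points down).

servo_tool(steps=[{"slide":[0,0,0],"rotation":[0,0,0.08]},{"slide":[0,0,0],"rotation":[0,0,0.08]},{"slide":[0,0,0],"rotation":[0,0,0.08]},{"slide":[0,0,0],"rotation":[0,0,0.08]},{"slide":[0,0,0],"rotation":[0,0,0.08]},{"slide":[0,0,0],"rotation":[0,0,0]}])

```text
time_s: 16.03
eef_pos: [0.5337, 0.0726, 0.3088]
orientation: [3.141, 0.004, 2.821]
force: [-1.9, 0.2, 12.6]
opening: 0.174
```

Run:
```python
from h import *
s=env.observe();print({k:np.round(s[k],3) for k in ['eef_pos','orientation','force','wrist_torque','q']})
```

```text
{'eef_pos': array([0.534, 0.073, 0.309]), 'orientation': array([3.141, 0.004, 2.821]), 'force': array([-1.941,  0.224, 12.615]), 'wrist_torque': array([-0.129,  0.438,  0.012]), 'q': array([ 6.000e-03,  2.930e-01,  1.734e+00, -1.000e-03,  1.111e+00,
       -1.244e+00])}
```

servo_tool(steps=[{"slide":[0,0,0],"rotation":[0,0,0.08]},{"slide":[0,0,0],"rotation":[0,0,0.08]},{"slide":[0,0,0],"rotation":[0,0,0.08]},{"slide":[0,0,0],"rotation":[0,0,0.08]},{"slide":[0,0,0],"rotation":[0,0,0.08]},{"slide":[0,0,0],"rotation":[0,0,0.08]},{"slide":[0,0,0],"rotation":[0,0,0.08]},{"slide":[0,0,0],"rotation":[0,0,0.08]},{"slide":[0,0,0],"rotation":[0,0,0]}])

```text
time_s: 16.78
eef_pos: [0.5337, 0.0725, 0.3088]
orientation: [3.139, 0.003, 2.182]
force: [-1.6, -1.3, 12.6]
opening: 0.173
```

Run:
```python
from h import *
s=env.observe();print({k:np.round(s[k],3) for k in ['eef_pos','orientation','force','wrist_torque','q']})
```

```text
{'eef_pos': array([0.534, 0.072, 0.309]), 'orientation': array([3.139e+00, 3.000e-03, 2.182e+00]), 'force': array([-1.57 , -1.311, 12.598]), 'wrist_torque': array([-0.15 ,  0.467,  0.028]), 'q': array([ 6.000e-03,  2.930e-01,  1.734e+00, -1.000e-03,  1.111e+00,
       -6.040e-01])}
```

servo_tool(steps=[{"slide":[0,0,0],"rotation":[0,0,0.08]},{"slide":[0,0,0],"rotation":[0,0,0.08]},{"slide":[0,0,0],"rotation":[0,0,0.08]},{"slide":[0,0,0],"rotation":[0,0,0.08]},{"slide":[0,0,0],"rotation":[0,0,0.08]},{"slide":[0,0,0],"rotation":[0,0,0.08]},{"slide":[0,0,0],"rotation":[0,0,0]},{"slide":[0,0,0],"rotation":[0,0,0]}])

```text
time_s: 17.45
eef_pos: [0.5337, 0.0724, 0.3088]
orientation: [3.138, 0.002, 1.704]
force: [-2.8, -2.1, 12.6]
opening: 0.177
```

Run:
```python
from h import *
s=env.observe();print({k:np.round(s[k],3) for k in ['eef_pos','orientation','force','wrist_torque','q','opening']})
i=np.vstack([vision.capture('top')[140:240,150:310],vision.capture('side')[175:275,170:330]])[:,:,::-1]
cv2.imwrite('pics/f1.png',cv2.resize(i,None,fx=3,fy=3,interpolation=cv2.INTER_CUBIC))
cv2.imwrite('pics/f1w.png',vision.capture('wrist')[:,:,::-1])
```

```text
{'eef_pos': array([0.534, 0.072, 0.309]), 'orientation': array([3.138e+00, 2.000e-03, 1.704e+00]), 'force': array([-2.836, -2.083, 12.644]), 'wrist_torque': array([-0.239,  0.489,  0.089]), 'q': array([ 6.000e-03,  2.930e-01,  1.734e+00, -1.000e-03,  1.111e+00,
       -1.270e-01]), 'opening': np.float64(0.177)}
```

View pics/f1.png

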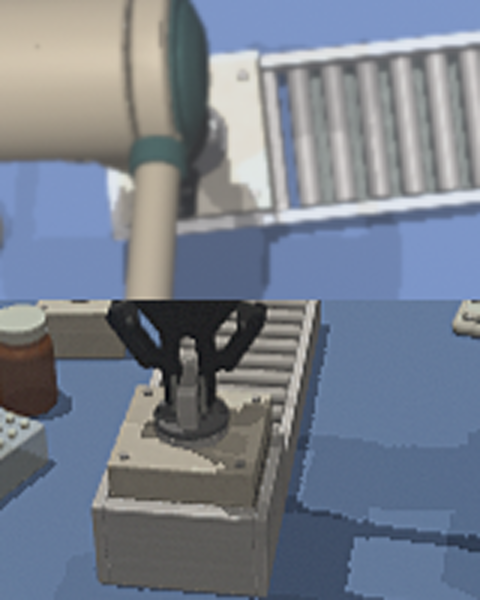

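View pics/f1w.png

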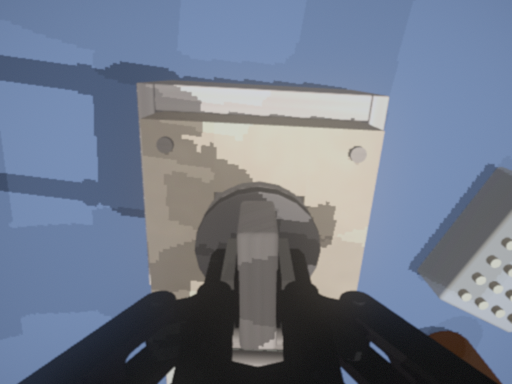

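The cap is seated and the bar now lies along the track, with about 1.52 rad of turn. I'll turn a little further towards the stop, watching the torque.

servo_tool(steps=[{"slide":[0,0,0],"rotation":[0,0,0.05]},{"slide":[0,0,0],"rotation":[0,0,0.03]},{"slide":[0,0,0],"rotation":[0,0,0]},{"slide":[0,0,0],"rotation":[0,0,0]}])

```text
time_s: 17.93
eef_pos: [0.5336, 0.0724, 0.3088]
orientation: [3.138, 0.001, 1.625]
force: [-2.3, -1.8, 13.8]
opening: 0.169
```

Run:
```python
from h import *
s=env.observe();print({k:np.round(s[k],3) for k in ['eef_pos','orientation','force','wrist_torque','joint_vel','opening']})
```

```text
{'eef_pos': array([0.534, 0.072, 0.309]), 'orientation': array([3.138e+00, 1.000e-03, 1.625e+00]), 'force': array([-2.349, -1.752, 13.843]), 'wrist_torque': array([-0.207,  0.526,  0.105]), 'joint_vel': array([-0.001,  0.   ,  0.   , -0.   ,  0.   , -0.002]), 'opening': np.float64(0.169)}
```

servo_tool(steps=[{"slide":[0,0,0],"rotation":[0,0,0.04]},{"slide":[0,0,0],"rotation":[0,0,0.03]},{"slide":[0,0,0],"rotation":[0,0,0]},{"slide":[0,0,0],"rotation":[0,0,0]},{"slide":[0,0,0],"rotation":[0,0,0]}])

```text
time_s: 18.35
eef_pos: [0.5336, 0.0724, 0.3088]
orientation: [3.138, 0.001, 1.555]
force: [-2.0, -1.3, 12.1]
opening: 0.173
```

Run:
```python
from h import *
s=env.observe();print({k:np.round(s[k],3) for k in ['eef_pos','orientation','force','wrist_torque','joint_vel','opening']})
```

```text
{'eef_pos': array([0.534, 0.072, 0.309]), 'orientation': array([3.138e+00, 1.000e-03, 1.555e+00]), 'force': array([-2.049, -1.332, 12.106]), 'wrist_torque': array([-0.236,  0.508,  0.149]), 'joint_vel': array([-0.001, -0.001, -0.002, -0.001, -0.001, -0.001]), 'opening': np.float64(0.173)}
```

servo_tool(steps=[{"slide":[0,0,0],"rotation":[0,0,0.04]},{"slide":[0,0,0],"rotation":[0,0,0.03]},{"slide":[0,0,0],"rotation":[0,0,0]},{"slide":[0,0,0],"rotation":[0,0,0]},{"slide":[0,0,0],"rotation":[0,0,0]}])

```text
time_s: 18.77
eef_pos: [0.5336, 0.0724, 0.3088]
orientation: [3.138, 0.001, 1.485]
force: [-2.1, -1.3, 12.1]
opening: 0.174
```

Run:
```python
from h import *
s=env.observe();print({k:np.round(s[k],3) for k in ['eef_pos','orientation','force','wrist_torque','opening']})
np.save('Tf.npy',toolT());i=vision.capture('wrist')[:,:,::-1];cv2.imwrite('pics/f2w.png',i)
cv2.imwrite('pics/f2wz.png',cv2.convertScaleAbs(cv2.resize(i[70:365,120:400],None,fx=2,fy=2),alpha=1.5))
s=env.observe();print(s['wrist_torque'])
```

```text
{'eef_pos': array([0.534, 0.072, 0.309]), 'orientation': array([3.138e+00, 1.000e-03, 1.485e+00]), 'force': array([-2.135, -1.284, 12.077]), 'wrist_torque': array([-0.19 ,  0.528,  0.331]), 'opening': np.float64(0.174)}
[-0.22143535  0.48827529  0.30490484]
```

View pics/f2wz.png

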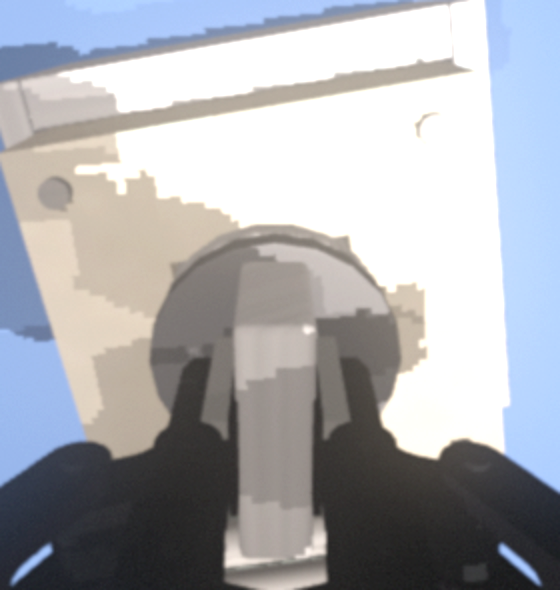

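The torque jumped from 0.15 to 0.33 N m, so the valve is at its stop. I'll check the box position once more, then hand in.

Run:
```python
from h import *
i=vision.capture('top')[:,:,::-1][140:240,150:310]
cv2.imwrite('pics/f3.png',cv2.resize(i,None,fx=5,fy=5,interpolation=cv2.INTER_CUBIC))
T=np.load('Tf.npy')
# disc top rim at +x end & port in tool frame
for u,v in [(120+437/2,70+125/2),(120+55/2,70+190/2)]: print(ray('wrist',u,v,.115,T))
# end stop inner edge / box far edge in wrist (f2wz)
for u,v in [(20,150),(470,68)]: print('boxedge',ray('wrist',120+u/2,70+v/2,.115,T))
```

```text
[0.57810913 0.12555341 0.115     ]
[0.48190246 0.11740665 0.115     ]
boxedge [0.47526639 0.12824194 0.115     ]
boxedge [0.58602352 0.13849826 0.115     ]
```

View pics/f3.png

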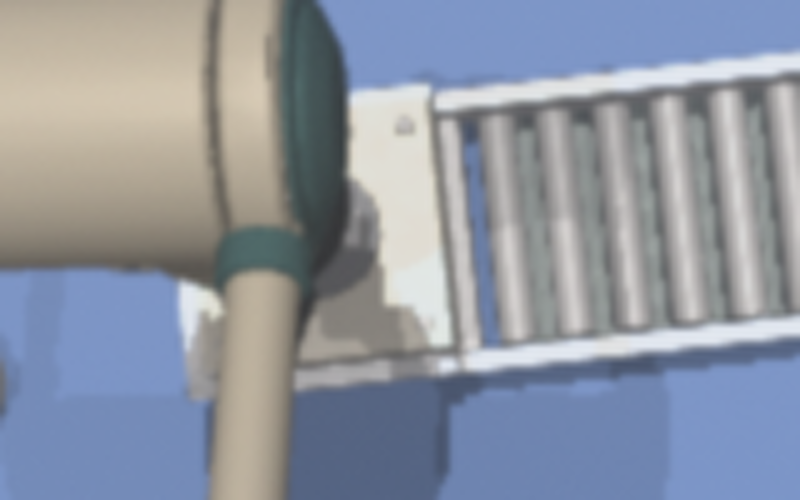

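Run:
```python
from cell import env
s=env.observe();print(s['time_s'],s['force'],s['opening'])
print(env.hand_in())
```

```text
18.8667 [-2.28755445 -1.12139749 12.54677399] 0.1758268855362903
the job is handed in; nothing more can be done
None
```

I pushed the box against the end stop, took the cap from its stand and pressed it flush into the port. I then turned it clockwise to the valve's stop and handed in at 18.9 s, still gripping and holding it turned. The hand-in gives no verdict.

- **Box:** the push force rose to 40 N at contact with the stop. In the last wrist picture the box's far edge was at y = 0.133 m, which matches the stop face.
- **Cap in the port:** the spring force came in about 8 mm above flush. The arm then stopped moving down at the expected flush height, with about 12–13 N on the tool.
- **Turn:** the tool turned about 1.74 rad. The wrist torque jumped from 0.15 to 0.33 N m over the last 0.07 rad, which I read as the valve stop (1.5 rad). The valve angle itself was never measured directly.
- **Small disagreements:** the bar sits a degree or two off square in the fingers. Before the stop, the wrist torque read lower than the spring's 0.22 N m would suggest. The side camera placed the cap about 2 mm off the port along the track, where the wrist camera showed it centred. The cap went in without resistance.
- **Jar, tip rack and mouse:** the arm stayed clear of them on its way and they looked unmoved in the pictures that showed them, but I did not re-measure them at the end.

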